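Shut the tip-out bin and index the hardware rack to its next side

ROBOT

A 6-joint arm with a two-finger parallel gripper is mounted at the origin on the work surface. World frame = base frame: x ahead of the robot, y to its left, z up, the work surface at z = 0. Lengths are in mm, angles in rad, forces in N, time in s.
With the tool pointing down it reaches from about 350 to 875 mm from the base axis. Payload 4.2 kg.
Tool frame: the origin (TCP) lies on the centre line of the jaws, within the pads' length; the fingertips stand 19 mm ahead of it and the grasp point (between the pads) is the TCP (tip_reach is the distance from the TCP to the fingertips, in mm); z points along the fingers, y is the direction in which the jaws open and shut (so a half turn about z gives the same grasp; the last joint's range is limited). The gripper opens to 85 mm and grips with 20 to 120 N. Pads are 22 mm wide; open, the fingers measure 114 mm over their backs; the gripper's body (76 mm by 85 mm) begins 54 mm behind the grasp point. The pads swing forward as they close: fully open they stand 13 mm farther back than shut.
Start: joints at [-1.02, 0.385, 0.008, 0, -1.194, -0.259], TCP at [179.814, -598.553, 250.312] pointing down, gripper open.
Joint ranges: [-3.14, 3.14], [-1.21, 2.06], [-1.07, 1.41], [-3.16, 2.05], [-2.99, -0.16], [-3.1, 3.1]. Speed limits (rad/s): [2.79, 2.79, 3.14, 3.14, 3.14, 3.14].

INTERFACE

Orientations are given as a unit quaternion [x, y, z, w].
In Python, from workcell import * gives the robot as it stands. Calls block until the motion is done:
- move_pose(position, orientation): joint-space move of the TCP to a pose.
- move_l(position, v=150, rot=None): straight line of the TCP; rot=None keeps the orientation; v is the mean speed in mm/s.
- move_j(angles): joint-space move.
- set_gripper(opening, force=None): finger opening in mm; force is the grip in N (None keeps the last); returns when the fingers have stopped.
- sleep(seconds).
- ik(position, orientation): joint angles nearest the present ones, or None.
- observe(): the state.
- get_image(name): name is "scene" or "top"; returns a dict with "frame" (400x640x3 uint8, blue, green, red), "range_z" (400x640 float32, mm along the optical axis (not along the pixel's ray), 0 where there is no reading), "fovy" (degrees; the focal length in pixels is half the picture's height over the tangent of half this angle, whatever the lens; pixels are square), "cx", "cy" (the principal point, pixels), "R" (3x3) and "t" (3): a world point X has camera coordinates R X + t. Camera axes: x right, y down, z forward; pixel columns grow to the right and rows downward; lengths in mm; the calibration is good to about 2 mm. A picture is of the moment at which its call begins.
A pose or a line that the arm cannot do raises MotionError and nothing moves.
- finish_job(): hands the job in, once; it reports no verdict.
Trained networks look in the newest picture that a camera, given by its name, has taken for a name from the list of things; names that differ only in an ending like _2 or _b are one class to them, and where a whole thing is asked for, a point or a joint stands for the part that bears it (a point fixed in the world has none). Each returns a list of dicts, best first, with "p" (0 to 1); they miss things now and then, are a little off and sometimes report something else, mostly with a low value. They report only what shows in the picture. A call takes as long as a camera call.
- look_for(query, camera): "rect" ([left, top, right, bottom] in pixels, round what is visible of it).
The state is a dict: "t": time; "joint_pos": joint angles; "dq": joint speeds; "tau": joint torques, N m; "position": TCP position; "eef_rot": TCP orientation; "contact_force": force on the tool from outside, world axes, zero at the start; "wrist_torque": the same for the moment, N m; "finger_gap": finger opening in mm.
Only numpy, scipy, OpenCV 4.12 (cv2) and the standard library are available. Lean on these libraries where they do the work, as an engineer would, in place of code of your own. Each camera call takes 0.05 s, during which the arm holds its last target.

TASK

I am done with the screws: push the open tip-out bin on the revolving hardware rack back until it clicks shut, and only then turn the rack one stop (a quarter turn) clockwise as seen from above, so that the next side comes round and the rack rests clicked into its stop. Leave everything else on the bench where it is.

Things in the scene. Friction and masses are not known exactly. Their poses are not given: they have to be found in the camera images.
- rack_foot: Fixed round black foot of the revolving hardware rack, 244 mm across, 12 mm high; origin at the centre of its underside, on the rack's upright turning axis.
- rack_top (a point): The rack: grey square tower 160 x 160 mm turning on the foot. Point on its axis, level with its top edge, 208 mm above the bench; turns with it. z up; its -x axis points out of the side with the open bin. Each side has one wide bin above and two small ones below; all but the open one are shut and fixed. The lips of the upper bins stand out 12 mm, those of the lower ones the same.
- tray (a point): Centre of the floor of the open tray on top of the tower, 178 mm above the bench, axes as rack_top. Rims 30 mm high and 3 mm thick along the four sides; a 3 mm cross of dividers, 28 mm high, along x and y, makes four square pockets of 75 mm, centres 39 mm from the axis in x and in y. Flat washers and a pencil in them can be ignored. A fingertip in a pocket can push the rack round.
- rack (a joint): Turn of the rack (rad): about 0 at its first stop, growing clockwise seen from above; next stop 1.571 (a quarter turn); turns without end. A spring roller holds it: leaving a stop and entering the next each take about 0.4 N m, felt as a bump from 0.3 to 0.14 rad before the stop; from within 0.12 rad it snaps in by itself. Between stops it has light friction and stays where left.
- bin_lip (a point): Outer edge of the open bin's pull lip, mid-way along it. White bin, front 132 mm wide, 66 mm high, in the upper row. When shut this point is 92 mm from the rack's axis and 169 mm above the bench; tipped out it is farther out and lower. Axes tip with the bin; -x points out of its front.
- bin_pivot (a point): The bin's level pivot, at the bottom of its front: in the side face of the tower, 80 mm from the rack's axis, 104.5 mm above the bench. The lip's edge is 12 mm out from and 64.5 mm above it when shut.
- bin (a joint): Tip angle of the bin (rad): 0 shut, 0.35 to 0.6 at the start, 0.7 fully out. Friction keeps it where it is left. A spring catch with a bump between 0.2 and 0.07 rad has to be pushed past (about 4 N at the lip); then it snaps to 0 and is held.
- glue_mid (a point): Bystander: yellow glue bottle, 56 mm across, 165 mm high, standing close to the rack on the side to which the open bin would swing; 80 mm above its foot.
- screw_box_mid (a point): Bystander: cardboard screw box 90 x 60 x 42 mm, close to the rack; middle of it.
- paint_can_mid (a point): Bystander: paint can, 108 mm across, 120 mm high; middle of it.
- hammer_mid (a point): Bystander: hammer 300 mm long, lying; a point on it near the bench.
- tape_mid (a point): Bystander: tape measure 70 x 36 x 60 mm; middle of it.
- clamp_mid (a point): Bystander: bar clamp 280 mm long, lying flat, 24 mm high; middle of its bar.
- birdhouse_mid (a point): Bystander: wooden birdhouse 150 x 110 x 170 mm, standing; 80 mm above its foot.

How it is judged:
By the outcome, as a careful person would: the job done as asked, in the order asked, and still so for the second after the job is handed in, with the robot touching nothing.
It also fails if it takes over 48 s, if anything falls off the work surface, if the arm or the gripper's body presses on something with over 40 N, if the wrist force passes 120 N, or if a joint passes its speed limit or range.

## Working session

There is one attempt and no reset: what is moved stays moved. The work goes in short steps, each a Python script; the robot and the scene stay as the last script left them, time stands still between calls to the robot, and variables do not carry over. Pictures are saved under pics/ and viewed, and the job is handed in when it is done.

```bash
mkdir -p pics; ls
cat > h.py <<'E'
from workcell import *
import numpy as np, cv2
def cam(n):
    d=get_image(n); 
    d['f']=200/np.tan(np.radians(d['fovy'])/2); d['R']=np.array(d['R']); d['t']=np.array(d['t']); return d
def cloud(d):
    z=d['range_z']; v,u=np.mgrid[0:z.shape[0],0:z.shape[1]]
    P=np.stack([(u-d['cx'])/d['f']*z,(v-d['cy'])/d['f']*z,z],-1)
    W=(P-d['t'])@d['R']; W[z==0]=np.nan; return W
def proj(d,X):
    c=d['R']@np.array(X,float)+d['t']; return c[:2]/c[2]*d['f']+[d['cx'],d['cy']]
E
python3 - <<'E'
from h import *
for n in ("scene","top"):
    d=cam(n); cv2.imwrite(f'pics/{n}0.png',d['frame']); np.savez(f'{n}0.npz',**d)
    print(n,d['fovy'],d['cx'],d['cy'],(-d['R'].T@d['t']).round())
    for q in ["rack_foot","rack_top","tray","bin_lip","bin_pivot","glue_mid","screw_box_mid","paint_can_mid"]:
        print(q,[(np.round(r['rect']).tolist(),round(r['p'],2)) for r in look_for(q,n)[:2]])
print(observe())
E
```

```text
pics
scene 52.29178305965153 322.63758868829757 205.28692682548913 [1337.  259. 1194.]
rack_foot [([283.0, 189.0, 360.0, 281.0], 0.79), ([283.0, 187.0, 357.0, 269.0], 0.55)]
rack_top [([284.0, 188.0, 357.0, 272.0], 0.79)]
tray [([281.0, 188.0, 357.0, 271.0], 0.71)]
bin_lip [([282.0, 230.0, 326.0, 257.0], 0.89), ([152.0, 190.0, 208.0, 261.0], 0.48)]
bin_pivot [([283.0, 187.0, 359.0, 272.0], 0.57)]
glue_mid [([265.0, 211.0, 284.0, 252.0], 0.97)]
screw_box_mid [([354.0, 256.0, 390.0, 287.0], 0.78), ([406.0, 267.0, 429.0, 298.0], 0.64)]
paint_can_mid [([183.0, 228.0, 222.0, 275.0], 0.87)]
top 50.201233645699105 316.57290251411155 199.11260141658332 [ 389.   -0. 1502.]
rack_foot [([268.0, 134.0, 337.0, 209.0], 0.62), ([273.0, 129.0, 340.0, 207.0], 0.43)]
rack_top [([270.0, 129.0, 338.0, 210.0], 0.87)]
tray [([272.0, 131.0, 343.0, 212.0], 0.96)]
bin_lip [([300.0, 132.0, 341.0, 154.0], 0.76), ([445.0, 130.0, 472.0, 218.0], 0.48)]
bin_pivot [([273.0, 134.0, 339.0, 209.0], 0.87)]
glue_mid [([340.0, 162.0, 363.0, 182.0], 0.54)]
screw_box_mid [([240.0, 144.0, 269.0, 175.0], 0.98), ([267.0, 135.0, 340.0, 213.0], 0.35)]
paint_can_mid [([393.0, 115.0, 435.0, 155.0], 0.91)]
{'t': 0.9, 'joint_pos': array([-1.02038798e+00,  3.84655953e-01,  7.87065676e-03, -2.60951470e-05,
       -1.19399021e+00, -2.58611388e-01]), 'dq': array([-0.00137226, -0.00025229,  0.00047367, -0.00175671,  0.00139641,
        0.00101548]), 'tau': array([ 3.54300755e-04, -3.92074406e+01,  1.88621610e+01,  4.19066504e+00,
       -2.39663141e-04,  2.00573714e-05]), 'position': array([ 179.81872917, -598.53458039,  250.32330355]), 'eef_rot': array([-1.45376672e-01,  9.89376381e-01, -4.79577233e-06,  1.52505157e-05]), 'contact_force': array([-0.22117086,  0.37038682, -0.11998419]), 'wrist_torque': array([0.01847529, 0.04560071, 0.03224976]), 'finger_gap': 85.62382782454785}
```

Run:
```python
import cv2
a=cv2.imread('pics/scene0.png')[160:310,130:450]; b=cv2.imread('pics/top0.png')[90:240,200:500]
cv2.imwrite('pics/s1.png',cv2.resize(a,None,fx=2.5,fy=2.5,interpolation=2)); cv2.imwrite('pics/t1.png',cv2.resize(b,None,fx=2.6,fy=2.6,interpolation=2))
```

```text
(no output)
```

View pics/s1.png

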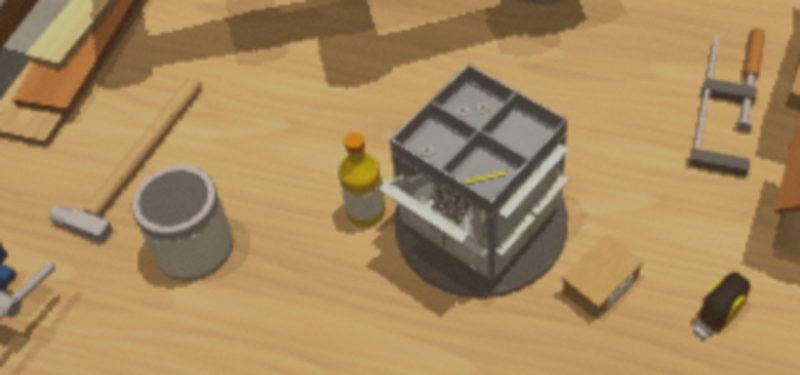

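View pics/t1.png

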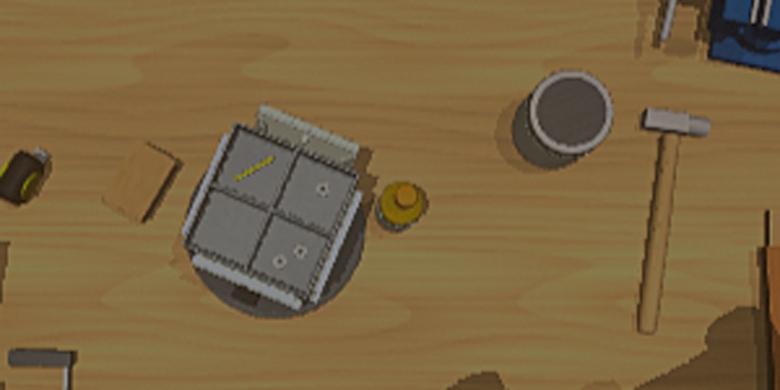

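View pics/top0.png

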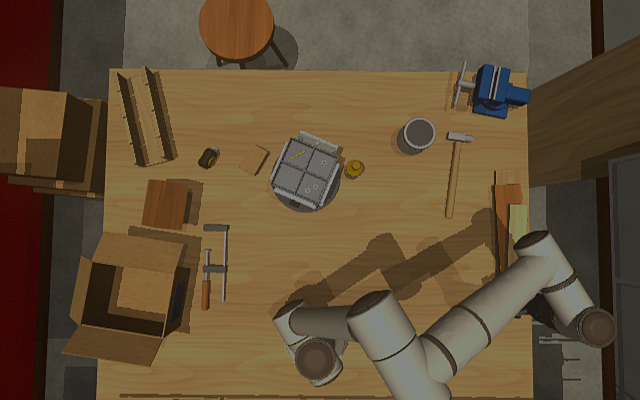

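The rack is at top-view pixel (305,171). The open bin faces image up (away from the robot) and the glue bottle is at (355,169). Next I fit the rack pose from depth.

Run:
```python
import numpy as np,cv2
def cloud(d):
    z=d['range_z']; v,u=np.mgrid[0:z.shape[0],0:z.shape[1]]
    P=np.stack([(u-d['cx'])/d['f']*z,(v-d['cy'])/d['f']*z,z],-1)
    W=(P-d['t'])@d['R']; W[z==0]=np.nan; return W
T=[]
for n in('top','scene'):
    d=np.load(n+'0.npz'); W=cloud(d); print(n,d['R'].round(2).tolist())
    if n=='top':
        for r,c in((171,305),(150,270),(138,320),(169,355),(135,415),(157,254),(190,450),(300,320)): print(r,c,W[r,c].round())
    c0=W[171,305] if n=='top' else c0
    P=W.reshape(-1,3); m=(np.hypot(*(P[:,:2]-c0[:2]).T)<190)&(P[:,2]>15)
    Q=P[m]; h=np.histogram(Q[:,2],bins=np.arange(15,240,8)); print(list(zip(h[1].astype(int),h[0])))
    S=Q[(Q[:,2]>172)&(Q[:,2]<214)]
    # exclude glue etc.: within 115
    S=S[np.hypot(*(S[:,:2]-c0[:2]).T)<125]
    r=cv2.minAreaRect(S[:,:2].astype(np.float32)); print('rect',r)
    F=Q[(Q[:,2]>174)&(Q[:,2]<184)]; F=F[np.hypot(*(F[:,:2]-c0[:2]).T)<125]
    print('floor rect',cv2.minAreaRect(F[:,:2].astype(np.float32)),F[:,2].mean())
    F=Q[(Q[:,2]>198)&(Q[:,2]<214)]; F=F[np.hypot(*(F[:,:2]-c0[:2]).T)<125]
    print('rim rect',cv2.minAreaRect(F[:,:2].astype(np.float32)),F[:,2].mean(),len(F))
```

```text
top [[0.01, -1.0, 0.0], [-1.0, -0.01, -0.06], [0.06, 0.0, -1.0]]
171 305 [557.  36. 206.]
150 270 [658. 167.  -0.]
138 320 [703. -10.  -1.]
169 355 [ 570. -120.  168.]
135 415 [ 689. -319.  126.]
157 254 [625. 217.  41.]
190 450 [ 519. -464.   21.]
300 320 [134. -15.   4.]
[(np.int64(15), np.int64(186)), (np.int64(23), np.int64(52)), (np.int64(31), np.int64(29)), (np.int64(39), np.int64(156)), (np.int64(47), np.int64(36)), (np.int64(55), np.int64(5)), (np.int64(63), np.int64(4)), (np.int64(71), np.int64(11)), (np.int64(79), np.int64(8)), (np.int64(87), np.int64(12)), (np.int64(95), np.int64(67)), (np.int64(103), np.int64(67)), (np.int64(111), np.int64(48)), (np.int64(119), np.int64(40)), (np.int64(127), np.int64(22)), (np.int64(135), np.int64(58)), (np.int64(143), np.int64(71)), (np.int64(151), np.int64(83)), (np.int64(159), np.int64(214)), (np.int64(167), np.int64(466)), (np.int64(175), np.int64(1947)), (np.int64(183), np.int64(346)), (np.int64(191), np.int64(78)), (np.int64(199), np.int64(144)), (np.int64(207), np.int64(226)), (np.int64(215), np.int64(5)), (np.int64(223), np.int64(
[... 1024 characters left out ...]
p.int64(118)), (np.int64(159), np.int64(202)), (np.int64(167), np.int64(338)), (np.int64(175), np.int64(1154)), (np.int64(183), np.int64(294)), (np.int64(191), np.int64(310)), (np.int64(199), np.int64(396)), (np.int64(207), np.int64(101)), (np.int64(215), np.int64(0)), (np.int64(223), np.int64(0)), (np.int64(231), np.int64(0))]
rect ((563.5048217773438, 42.599029541015625), (173.74838256835938, 165.65567016601562), 67.4209213256836)
floor rect ((564.957275390625, 42.488563537597656), (171.7274932861328, 163.22520446777344), 66.33515167236328) 178.00642621889185
rim rect ((561.1568603515625, 37.70073699951172), (162.0281219482422, 164.83941650390625), 67.59104919433594) 204.03081589934234 529
```

```bash
cat >> h.py <<'E'
C=np.array([559.5,39.5]); A=np.radians(-22.6)
n=np.array([np.cos(A),np.sin(A)]); w=np.array([-n[1],n[0]])
from scipy.spatial.transform import Rotation as Ro
def down(yaw):  # tool x at yaw, z down
    x=np.array([np.cos(yaw),np.sin(yaw),0]); z=np.array([0,0,-1.]); 
    return Ro.from_matrix(np.stack([x,np.cross(z,x),z],1)).as_quat()
def local(W):
    q=W[...,:2]-C; return np.stack([q@n,q@w,W[...,2]],-1)
E
python3 - <<'E'
from h import *
for k in('top','scene'):
    d=dict(np.load(k+'0.npz')); L=local(cloud(d).reshape(-1,3))
    m=(L[:,0]>83)&(L[:,0]<145)&(abs(L[:,1])<60)&(L[:,2]>105)
    Q=L[m]
    i=Q[:,0]>np.percentile(Q[:,0],85); print(k,len(Q),Q[i].mean(0).round(1),Q[:,0].max(), Q[:,2].max())
    for a in range(83,145,5):
        s=Q[(Q[:,0]>=a)&(Q[:,0]<a+5)]
        if len(s): print(a,len(s),s[:,2].min().round(),np.median(s[:,2]).round(),s[:,2].max().round(), s[:,1].min().round(),s[:,1].max().round())
q=down(A)
for p in ([700,-20,300],[686,-13,165],list(C+45*w-20*n)+[300]): print(p,np.round(ik(p,q),2) if ik(p,q) is not None else None)
print(ik(list(C+45*n+12*w)+[205],down(A-np.pi/2)))
E
```

```text
top 378 [117.    0.2 160.8] 120.67266105491007 171.75782210442054
83 1 166.0 166.0 166.0 53.0 53.0
88 19 132.0 150.0 171.0 -57.0 58.0
93 78 129.0 141.0 170.0 -59.0 60.0
98 74 137.0 150.0 165.0 -60.0 59.0
103 75 148.0 159.0 171.0 -59.0 57.0
108 61 158.0 165.0 172.0 -58.0 60.0
113 51 157.0 162.0 169.0 -59.0 59.0
118 19 154.0 160.0 163.0 -58.0 56.0
scene 274 [122.2  -3.  158.3] 125.01903721221842 209.62737029214884
83 70 108.0 184.0 210.0 -57.0 60.0
88 14 106.0 138.0 161.0 -60.0 60.0
93 13 130.0 153.0 164.0 -59.0 59.0
98 15 145.0 159.0 165.0 -59.0 59.0
103 8 151.0 159.0 163.0 -58.0 58.0
108 20 157.0 160.0 165.0 -57.0 55.0
113 63 154.0 160.0 165.0 -58.0 59.0
118 61 153.0 158.0 163.0 -60.0 59.0
123 10 157.0 160.0 161.0 -60.0 60.0
[700, -20, 300] [ 0.2   0.49  0.3   0.   -1.38  0.97]
[686, -13, 165] [ 0.22  0.55  0.06  0.   -1.08  0.96]
[np.float64(558.3290851774316), np.float64(88.73036622328021), 300] [ 0.44  0.25 -0.06  0.   -1.26  0.73]
[ 0.32149744  0.3879169  -0.1056262   0.         -1.07725323 -0.71594186]
```

Run:
```python
from h import *
q=down(A)
P=lambda o,z:list(C+o*n)+[z]
set_gripper(0)
move_l([179.8,-598.5,300],v=200)
move_pose(P(165,300),q)
move_l(P(165,165),v=250)
print(observe()['t'])
for o,z in ((132,165),(118,168),(112,170),(108,171),(105,172),(103,172)):
    move_l(P(o,z),v=100)
    s=observe(); l=(np.array(s['position'][:2])-C)@n
    print(o,round(l,1),s['contact_force'].round(1),round(s['t'],2))
d=cam('scene'); cv2.imwrite('pics/p1.png',cv2.resize(d['frame'][140:310,200:440],None,fx=3,fy=3))
```

```text
5.5167
132 132.7 [ 0.6  0.6 -0.1] 6.0
118 118.2 [ 0.5 -0.4  0.1] 6.29
112 112.1 [ 0.9 -0.4  0.5] 6.54
108 107.7 [ 1.1 -0.3  0.4] 6.79
105 104.5 [ 0.5 -0.4  0.3] 7.04
103 103.1 [ 1.4 -0.3 -0. ] 7.29
```

View pics/p1.png

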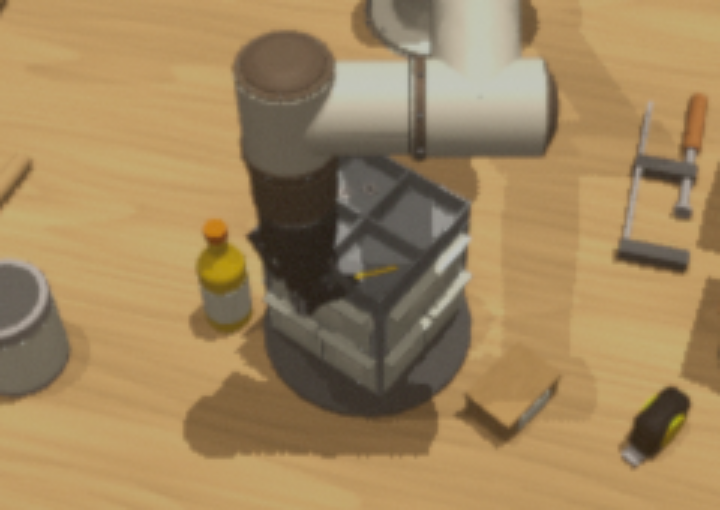

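The image shows the gripper at the bin front near (310,290) with the bin mostly pushed in. The force is still low, so I keep pushing until there is a clear stop.

Run:
```python
from h import *
P=lambda o,z:list(C+o*n)+[z]
for o in np.arange(101.5,86,-1.5):
    move_l(P(o,172),v=60)
    s=observe(); l=(np.array(s['position'][:2])-C)@n; f=s['contact_force'][:2]@n
    print(o,round(l,1),round(f,1),round(s['t'],2))
    if f>12: break
```

```text
101.5 102.9 4.5 7.59
100.0 102.8 9.7 7.84
98.5 102.6 13.6 8.09
```

Run:
```python
from h import *
P=lambda o,z:list(C+o*n)+[z]
move_l(P(150,172),v=200); move_l(P(165,280),v=300)
move_pose(list(C+45*w-25*n)+[280],down(A))
for k in('top','scene'):
    d=cam(k); np.savez(k+'2.npz',**d); L=local(cloud(d).reshape(-1,3))
    m=(L[:,0]>70)&(L[:,0]<145)&(abs(L[:,1])<60)&(L[:,2]>110)&(L[:,2]<180)
    print(k,m.sum(),np.percentile(L[m][:,0],[50,90,98,100]).round(1))
    cv2.imwrite(f'pics/p2{k}.png',cv2.resize(d['frame'][140:310,200:440] if k=='scene' else d['frame'][90:240,200:440],None,fx=3,fy=3))
print(observe()['t'])
```

```text
top 115 [86.2 89.9 91.  91.3]
scene 374 [85.3 92.  94.6 96.3]
9.9167
```

View pics/p2scene.png

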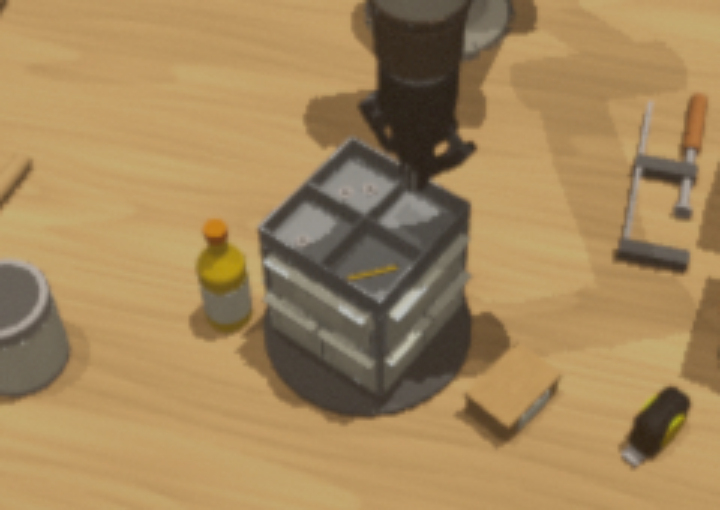

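View pics/p2top.png

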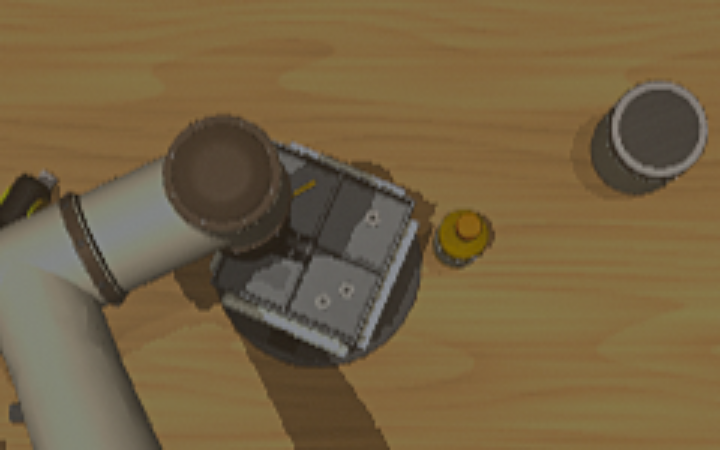

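The bin is shut: its lip is at about 91 mm and the white lips on that face are flush with the others. Next I lower the fingertip into the empty pocket and turn the rack.

Run:
```python
from h import *
def go(phi,r,back,z,v):
    a=A-phi; nn=np.array([np.cos(a),np.sin(a)]); ww=np.array([-nn[1],nn[0]])
    move_l(list(C+r*ww-back*nn)+[z],v=v,rot=down(a))
    s=observe(); f=s['contact_force']; 
    print(round(phi,2),'F tang',round(f[:2]@nn,1),'rad',round(f[:2]@ww,1),'z',round(f[2],1),'t',round(s['t'],2),flush=True)
    return f
go(0,45,25,225,200); f=go(0,45,25,209,80)
if abs(f[2])<5:
    go(0,45,14,209,60)
    for p in np.arange(0.12,1.33,0.15):
        f=go(p,45,12.5,209,60)
        if np.linalg.norm(f)>35: print('stop');break
```

```text
0 F tang -0.2 rad 0.0 z 1.3 t 10.34
0 F tang -0.1 rad -0.4 z 0.3 t 10.69
0 F tang 0.5 rad -0.5 z -0.8 t 11.03
0.12 F tang -0.7 rad 0.3 z -0.1 t 11.29
0.27 F tang -0.7 rad 0.1 z -0.1 t 11.59
0.42 F tang -0.2 rad -0.1 z 0.0 t 11.89
0.57 F tang -0.1 rad -0.6 z -0.0 t 12.19
0.72 F tang 0.1 rad -0.3 z -0.3 t 12.49
0.87 F tang -0.2 rad -0.0 z 0.3 t 12.79
1.02 F tang -0.1 rad -0.4 z 0.1 t 13.09
1.17 F tang 0.1 rad -0.7 z -0.9 t 13.39
1.32 F tang -2.5 rad 0.0 z 0.4 t 13.69
```

Run:
```python
from h import *
d=cam('scene'); cv2.imwrite('pics/p3.png',cv2.resize(d['frame'][140:310,200:440],None,fx=3,fy=3))
```

```text
(no output)
```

View pics/p3.png

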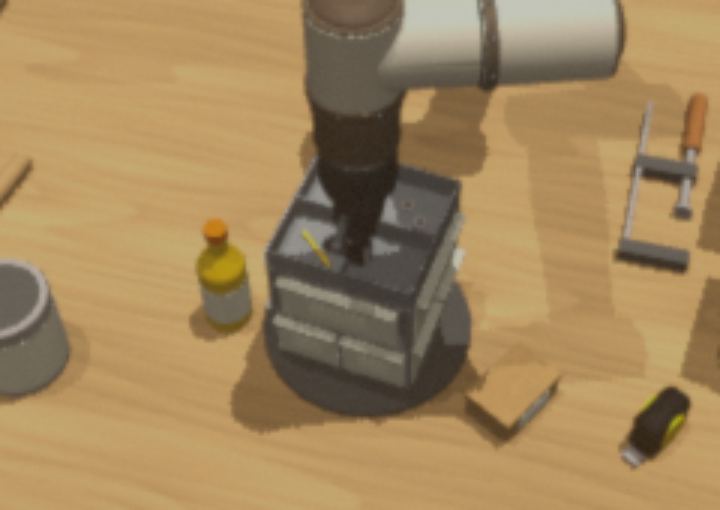

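The pencil pocket has swung to the left side of the image, which is clockwise from above. The rack has turned about 1.3 rad. Next I push it over the entry bump.

Run:
```python
from h import *
def go(phi,r,back,z,v):
    a=A-phi; nn=np.array([np.cos(a),np.sin(a)]); ww=np.array([-nn[1],nn[0]])
    move_l(list(C+r*ww-back*nn)+[z],v=v,rot=down(a))
    s=observe(); f=s['contact_force']; 
    print(round(phi,2),'F tang',round(f[:2]@nn,1),'rad',round(f[:2]@ww,1),'z',round(f[2],1),'t',round(s['t'],2),flush=True)
    return f
for p in (1.36,1.40,1.44,1.48,1.52): go(p,45,12.5,209,60)
go(1.52,45,22,209,60)
go(1.52,45,22,270,200)
set=[150,60]
move_pose([400,-150,350],down(A-1.57))
sleep(.3)
for k in('top','scene'):
    d=cam(k); np.savez(k+'4.npz',**d)
    cv2.imwrite(f'pics/p4{k}.png',cv2.resize(d['frame'][140:310,200:440] if k=='scene' else d['frame'][90:240,200:440],None,fx=3,fy=3))
    W=cloud(d).reshape(-1,3); F=W[(W[:,2]>198)&(W[:,2]<214)]; F=F[np.hypot(*(F[:,:2]-C).T)<120]
    print(k,cv2.minAreaRect(F[:,:2].astype(np.float32)),len(F))
print(observe()['t'])
```

```text
1.36 F tang -5.1 rad -0.8 z 0.0 t 13.99
1.4 F tang -5.0 rad -1.7 z -0.3 t 14.24
1.44 F tang -2.5 rad -1.3 z 0.4 t 14.49
1.48 F tang 0.2 rad 0.6 z 0.1 t 14.74
1.52 F tang -0.8 rad 0.3 z 1.0 t 14.99
1.52 F tang 0.4 rad 0.9 z -0.9 t 15.3
1.52 F tang 0.8 rad -0.6 z -0.7 t 15.76
top ((558.73828125, 40.004356384277344), (160.0116729736328, 160.50894165039062), 67.37210845947266) 372
scene ((562.45751953125, 37.895057678222656), (162.45587158203125, 163.21414184570312), 67.37025451660156) 530
17.3
```

View pics/p4scene.png

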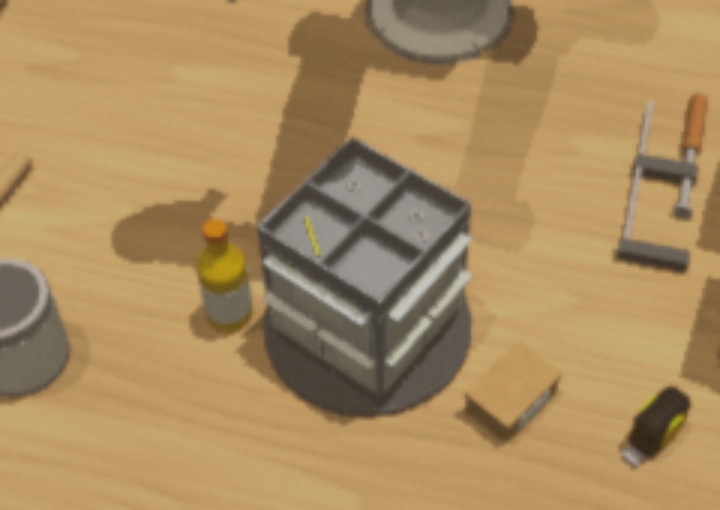

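View pics/p4top.png

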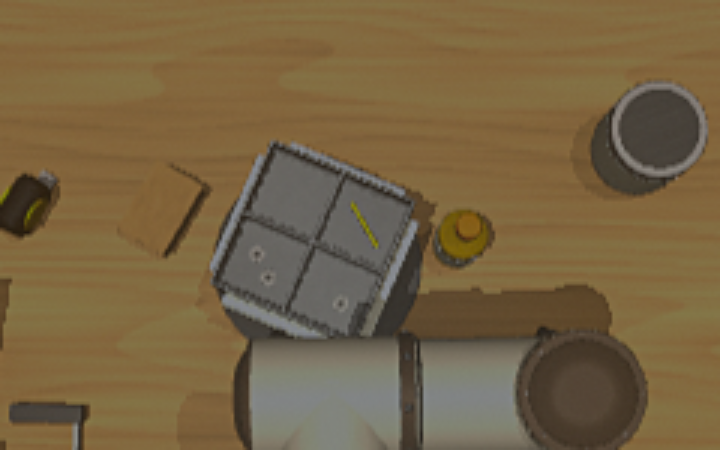

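Rim angle is 67.37°, equal to the start, so the rack is in its next stop. The pencil pocket moved exactly one quadrant, and the glue and box are unmoved. I make one last check that the bin is still shut on its new side, then hand in.

Run:
```python
from h import *
d=dict(np.load('top4.npz')); L=local(cloud(d).reshape(-1,3))
m=(L[:,1]<-82)&(L[:,1]>-128)&(abs(L[:,0])<60)&(L[:,2]>120); print(m.sum(),np.percentile(-L[m][:,1],[50,90,98,100]).round(1))
for q in ('glue_mid','screw_box_mid','paint_can_mid'):
    print(q,[np.round(r['rect']).tolist() for r in look_for(q,'top')[:1]])
assert np.percentile(-L[m][:,1],98)<98
finish_job(); print(observe()['t'])
```

```text
119 [86.9 90.6 91.5 91.9]
glue_mid [[344.0, 164.0, 361.0, 178.0]]
screw_box_mid [[238.0, 141.0, 269.0, 176.0]]
paint_can_mid [[394.0, 115.0, 438.0, 156.0]]
the job is handed in; nothing more can be done
the job is handed in; nothing more can be done
```

The open bin is shut and the rack has been turned one quarter turn clockwise into its next stop. I handed the job in at about 17 s on the robot clock.

- **Bin:** I pushed the lip until it met a hard stop at about 92 mm from the rack's axis, and checked it was shut before turning the rack. After the turn its lip still measured about 92 mm out.
- **Rack:** I turned it with the closed fingertips in the empty tray pocket. I felt the bump before the stop, about 5 N. Afterwards the tray rim's angle matched the start (67.37° against 67.36°), and the pencil's pocket had moved round by exactly one quarter.
- **Bystanders:** The glue bottle, screw box and paint can were found within a few pixels of where they started. The hammer, tape, clamp and birdhouse I did not measure separately.
- **Arm:** It was parked clear of everything before hand-in.

No check failed or disagreed.

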